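Lift the hot lid off the instrument pot with the lid lifter

ROBOT

A 6-joint arm with a two-finger parallel gripper is mounted at the origin on the work surface. World frame = base frame: x ahead of the robot, y to its left, z up, the work surface at z = 0. Lengths are in mm, angles in rad, forces in N, time in s.
With the tool pointing down it reaches from about 275 to 1000 mm from the base axis. Payload 8.4 kg.
Tool frame: the origin (TCP) lies midway between the tips of the shut fingers; the grasp point (between the pads) lies 19 mm behind it; z points along the fingers, y is the direction in which the jaws open and shut (so a half turn about z gives the same grasp; the last joint's range is limited). The gripper opens to 85 mm and grips with 20 to 120 N. Pads are 22 mm wide; open, the fingers measure 114 mm over their backs; the gripper's body (76 mm by 85 mm) begins 54 mm behind the grasp point. The pads swing forward as they close: fully open they stand 13 mm farther back than shut.
Start: joints at [-0.002, 0.353, 1.633, -0, 1.155, -0.002], TCP at [625.002, -0, 209.181] pointing down, gripper open.
Joint ranges: [-2.63, 2.63], [-0.92, 2.1], [0.06, 2.66], [-1.3, 4.44], [0, 2.69], [-3.02, 3.02]. Speed limits (rad/s): [2.22, 2.22, 2.79, 3.14, 3.14, 3.14].

INTERFACE

Orientations are given as [roll, pitch, yaw] about the fixed x, y, z axes, in that order (R = Rz(yaw) Ry(pitch) Rx(roll)).
In Python, from rig import r gives the robot as it stands.
- The arm moves only by the tool play_rows, never from a script. Its argument "moves" is a list of rows, each a list of 3 entries, a list of its own where there are three numbers: the turn, a rotation vector about the tool's x, y, z in degrees, then the shift along the tool's x, y, z in mm, then the opening, from 0 (shut) to 1 (fully open). A call has 1 to 20 rows; each row is the pose to reach, as a shift and turn from the pose measured when the call began, along the tool's axes at that moment; what a row does not reach only later rows make up. A row lasts 1/10 s, in which the tool goes at most 50 mm and 8.59 degrees, less where a joint would pass 70% of its speed; a pose out of reach is approached as far as the arm can. A call with a gripper value outside its range is refused whole. The fingers move at their own pace and stop on an object; "newtons" is the grip in N (left out, the last holds). Time passes only in rows, so rows that repeat a pose let the fingers close. It gives the time, the measured TCP pose, the force and the opening at its end, in the units of the state.
- r.sense(): the state, without advancing time (a new reading comes with each control period).
- r.grab_frame(name): name is "scene" or "side" or "wrist"; returns a dict with "color" (480x640x3 uint8, red, green, blue), "K" (3x3 intrinsics, pixels), "k1" (the pictures are not rectified: a ray, as slopes to the right and down, at radius r is drawn at 1 + k1 r^2 times it, then the intrinsics apply), "rvec" (rotation vector, rad) and "tvec" (3), from world to camera coordinates, as OpenCV has them; the wrist camera has in their place "T_tool_cam" (4x4, takes a point from camera to tool coordinates, whose origin is the TCP and whose axes are the flange's). Camera axes: x right, y down, z forward; pixel columns grow to the right and rows downward; lengths in mm; the calibration is good to about 2 mm. A picture is of the moment at which its call begins: read the wrist's pose just before it. There is no depth.
- r.sign_off(): hands the job in, once; it reports no verdict.
Trained networks look in a picture, given as the dict that the camera call returned (one of the last four; its "shot" number tells which), for a name from the list of things; names that differ only in an ending like _2 or _b are one class to them, and where a whole thing is asked for, a point or a joint stands for the part that bears it (a point fixed in the world has none). Each returns a list of dicts, best first, with "conf" (0 to 1); they miss things now and then, are a little off and sometimes report something else, mostly with a low value. They report only what shows in the picture. A call takes as long as a camera call. They do not tell look-alikes from the thing itself.
- r.silhouettes(picture, name): "mask" (480x640 bool, what is visible of it) and "location" ([column, row] in pixels, amid what is visible of it).
The state is a dict: "clock": time; "qpos": joint angles; "qvel": joint speeds; "joint_efforts": joint torques, N m; "eef_pos": TCP position; "tcp_rot": TCP orientation; "contact_force": force on the tool from outside, world axes, zero at the start; "wrist_torque": the same for the moment, N m; "opening": opening from 0.0 (shut) to 1.0 (fully open).
Only numpy, scipy, OpenCV 4.12 (cv2) and the standard library are available. Lean on these libraries where they do the work, as an engineer would, in place of code of your own. Each camera call takes 0.05 s, during which the arm holds its last target.

TASK

The instrument pot on the hot plate in the aid storeroom is ready to be opened. Take the lid lifter by its yellow grip, hook it under the red loop of the hot lid, lift the lid off keeping it level, and set it down gently, right way up, wholly on the round cork mat. Then unhook the lifter and stand it upright on the free bench; do not touch the hot lid with the gripper, and leave the lid with the blue loop where it is.

Things in the scene. Friction and masses are not known exactly. Their poses are not given: they have to be found in the camera images.
- hot_lid: Steel lid, 156 mm across, 0.2-0.45 kg, red loop, on the red-banded pot on the hot plate. Origin: centre of its underside, z up, 104 mm above the bench on the pot (a plug sits 6 mm inside the rim), 8 mm when on the mat. Loop: level 10 mm bar along y, its centre 60 mm above the origin, 39 mm free below it, 74 mm free between its posts; hook it along x, from either side.
- lifter_grip (a point): Centre of the lifter's yellow grip (30 x, 24 y, 50 mm high; pinch across y), 95 mm above its flat foot; z up. Steel C, 0.25 kg, free-standing. Tongue 34 mm wide right below the grip, along x, its tip 29 mm ahead, 15 mm high; spine 58 mm behind, foot there 100 mm wide. V groove along y under the grip: a bar in it has its centre 12 mm above the foot. Throat free to 60 mm above the foot.
- mat_top (a point): Centre of the top face of the round cork mat, 200 mm across, 8 mm thick, fixed flat on the bench. z up.
- spare_lid: Same lid with a blue loop, on the blue-banded pot that stands on the bench (rim 75 mm, loop top 134 mm above the bench). Origin as for the hot lid. Not to be disturbed.
Things that resemble listed ones, but are neither listed nor needed, are in the scene too. What is shaped like the hot_lid but purple is not meant.

How it is judged:
By the outcome, as a careful person would: the job done as asked, in the order asked, and still so for the second after the job is handed in, with the robot touching nothing.
It also fails if it takes over 61 s, if anything falls off the work surface, if the arm or the gripper's body presses on something with over 40 N, if the wrist force passes 120 N, or if a joint passes its speed limit or range.

## Working session

There is one attempt and no reset: what is moved stays moved. The work goes in short steps, Python scripts to look and compute and a tool call to move; the robot and the scene stay as the last step left them, time stands still between calls to the robot, and variables do not carry over. Pictures are saved under pics/ and viewed, and the job is handed in when it is done.

Besides the shell and the picture viewer there is one more tool, called after "Request:" by a JSON object that holds its "method" and its "body". play_rows: Moves the arm, as the interface text tells. Its arguments: {"type":"object","properties":{"moves":{"type":"array"},"newtons":{"type":"number"}},"required":["moves"]}

```bash
ls; mkdir -p pics
python3 - <<'E'
from rig import r
import cv2
print(r.sense())
for n in ("scene","side","wrist"):
    p=r.grab_frame(n); cv2.imwrite(f"pics/a_{n}.png",p["color"][:,:,::-1])
    print(n,{k:v for k,v in p.items() if k!="color"})
E
```

```text
pics
{'clock': 0.0, 'qpos': array([-2.42802571e-03,  3.53621398e-01,  1.63410643e+00, -1.03413399e-05,
        1.15516539e+00, -2.37349336e-03]), 'qvel': array([-0.00099527,  0.00018699, -0.00051431, -0.00119405, -0.00028938,
        0.00050589]), 'joint_efforts': array([-2.03471049e-03, -6.05236173e+01, -3.42063046e+01, -2.62302356e-04,
        9.48130677e-03,  3.61521288e-06]), 'eef_pos': array([ 6.24525138e+02, -1.98129967e-02,  2.08490242e+02]), 'tcp_rot': array([-3.14029207e+00,  6.36854511e-06,  1.57074598e+00]), 'contact_force': array([ 0.23641625,  0.57457445, -0.35455248]), 'wrist_torque': array([0.02376187, 0.00608681, 0.00077069]), 'opening': 0.9988923737383364}
scene {'K': array([[486.76046732,   0.        , 329.07284307],
       [  0.        , 486.76046732, 234.30506046],
       [  0.        ,   0.        ,   1.        ]]), 'k1': -0.051190100206937164, 'rvec': array([ 1.11081251,  2.52053645, -0.81870581]), 'tvec': array([ 346.20904819, -272.73384379, 1008.34560903]), 'shot': 1}
side {'K': array([[564.14471295,   0.        , 320.27747501],
       [  0.        , 564.14471295, 240.65662507],
       [  0.        ,   0.        ,   1.        ]]), 'k1': -0.1699253071007788, 'rvec': array([ 2.0076284 , -0.84226996,  0.44071523]), 'tvec': array([-366.79484913,  290.63479658,  659.71599677]), 'shot': 2}
wrist {'K': array([[368.19630999,   0.        , 315.73831071],
       [  0.        , 368.19630999, 238.22967387],
       [  0.        ,   0.        ,   1.        ]]), 'k1': 0.00849233810758143, 'T_tool_cam': array([[-9.91141577e-04, -9.45768538e-01, -3.24839793e-01,
         8.24515966e+01],
       [ 9.99999195e-01, -1.19459881e-03,  4.26897176e-04,
        -1.01863204e-01],
       [-7.91799148e-04, -3.24839108e-01,  9.45768961e-01,
        -1.64653333e+02],
       [ 0.00000000e+00,  0.00000000e+00,  0.00000000e+00,
         1.00000000e+00]]), 'shot': 3}
```

View pics/a_scene.png

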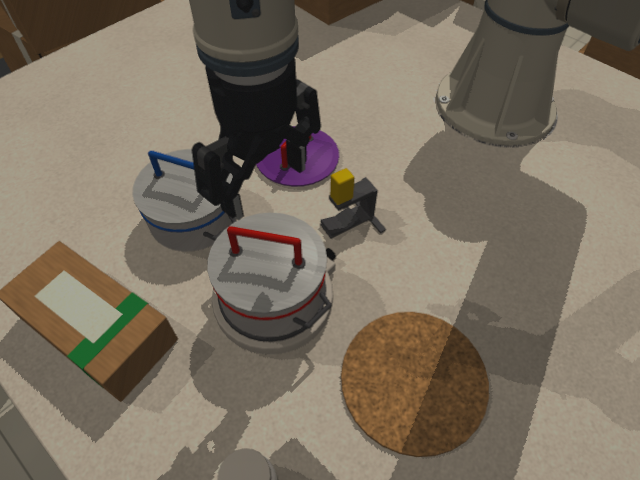

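View pics/a_side.png

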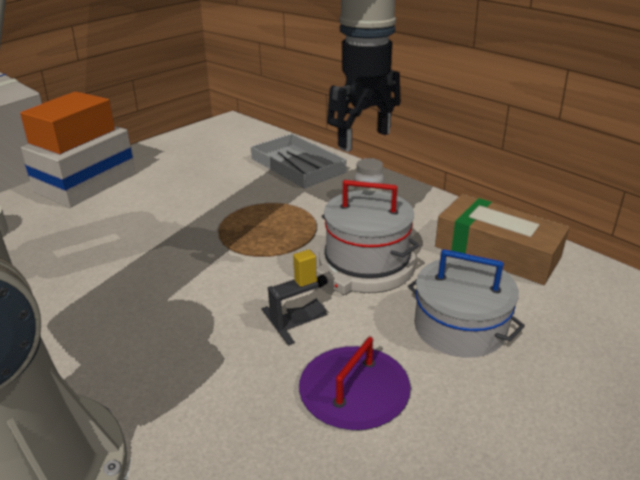

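View pics/a_wrist.png

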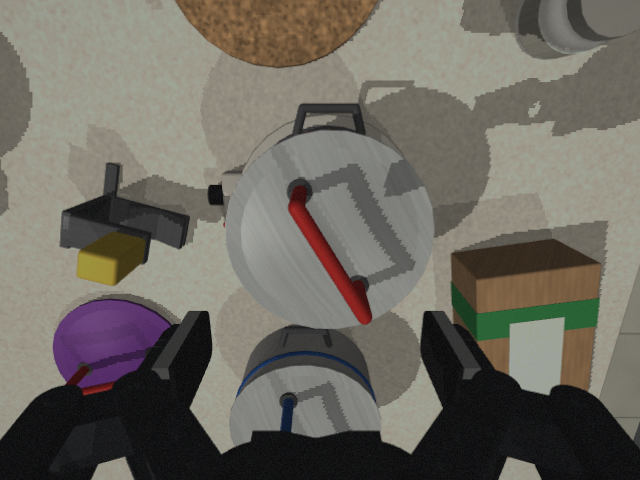

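The scene view shows the red-banded pot with the hot lid at (267,260), the blue-banded pot at (185,190), a purple look-alike lid lying flat at (298,157), the lifter at (350,200) and the mat at (415,382).

```bash
cat > h.py <<'E'
import numpy as np, cv2
from scipy.optimize import least_squares
from scipy.spatial.transform import Rotation as Ro
def cam(p, s=None):
    """returns R,t world->cam"""
    if "rvec" in p: return cv2.Rodrigues(np.array(p["rvec"]))[0], np.array(p["tvec"],float)
    Rt=Ro.from_euler("xyz",s["tcp_rot"]).as_matrix(); T=np.eye(4);T[:3,:3]=Rt;T[:3,3]=s["eef_pos"]
    M=np.linalg.inv(T@np.array(p["T_tool_cam"])); return M[:3,:3],M[:3,3]
def proj(c,X):
    R,t,K,k1=c; X=np.atleast_2d(X)
    return cv2.projectPoints(X.astype(float),cv2.Rodrigues(R)[0],t,K,np.array([k1,0,0,0.]))[0].reshape(-1,2)
def C(p,s=None):
    R,t=cam(p,s); return (R,t,np.array(p["K"]),p["k1"])
def ray(c,uv):
    R,t,K,k1=c
    x=cv2.undistortPoints(np.array([[uv]],float),K,np.array([k1,0,0,0.])).ravel()
    d=R.T@np.array([x[0],x[1],1]); return -R.T@t,d/np.linalg.norm(d)
def atz(c,uv,z):
    o,d=ray(c,uv); return o+d*(z-o[2])/d[2]
def tri(obs):
    f=lambda X:np.concatenate([(proj(c,X)[0]-uv) for c,uv in obs])
    o,d=ray(*obs[0]); r=least_squares(f,o+d*800); return r.x,np.abs(r.fun).max()
E
cat > s1.py <<'E'
from rig import r
from h import *
import pickle
s=r.sense(); D={}
for n in ("scene","side","wrist"):
    s=r.sense(); p=r.grab_frame(n); D[n]=dict(C=C(p,s),color=p["color"],det={})
    for nm in ("hot_lid","lifter_grip","mat_top","spare_lid"):
        try: d=r.silhouettes(p,nm)
        except Exception as e: print(nm,e); continue
        D[n]["det"][nm]=d
        for x in d: 
            ys,xs=np.nonzero(x["mask"]); print(n,nm,round(x["conf"],2),np.round(x["location"]),xs.min(),xs.max(),ys.min(),ys.max(),len(xs))
pickle.dump(D,open("d1.pkl","wb"))
print(r.sense()["clock"])
E
python3 s1.py
python3 - <<'E'
import cv2
for n,x0,y0,x1,y1 in (("scene",190,140,400,330),("side",250,170,440,350),("wrist",40,90,450,340)):
    i=cv2.imread(f"pics/a_{n}.png")[y0:y1,x0:x1]; f=800/(x1-x0) if (x1-x0)*600>(y1-y0)*800 else 600/(y1-y0)
    i=cv2.resize(i,None,fx=f*.99,fy=f*.99,interpolation=cv2.INTER_CUBIC); cv2.imwrite(f"pics/b_{n}.png",i); print(n,f*.99)
E
```

```text
scene hot_lid 0.9 [307. 163.] 257 340 131 187 2621
scene hot_lid 0.75 [268. 263.] 208 326 213 313 9449
scene lifter_grip 0.62 [350. 202.] 321 385 168 238 2572
scene spare_lid 0.94 [171. 189.] 132 231 149 223 4258
side hot_lid 0.8 [368. 211.] 324 413 180 236 3686
side hot_lid 0.7 [354. 389.] 299 409 337 429 7594
side lifter_grip 0.96 [298. 298.] 262 326 249 344 2750
side mat_top 0.96 [265. 231.] 218 316 201 257 4289
side spare_lid 0.96 [467. 285.] 416 518 249 320 5449
wrist hot_lid 0.88 [104. 339.] 52 170 298 393 7630
wrist hot_lid 0.58 [328. 229.] 224 432 129 328 32614
wrist lifter_grip 0.88 [117. 232.] 60 187 163 284 7702
wrist mat_top 0.9 [276.  24.] 175 375 0 67 9587
wrist spare_lid 0.63 [302. 402.] 229 379 363 444 8735
wrist spare_lid 0.28 [328. 228.] 224 432 130 328 32579
0.9
scene 3.126315789473684
side 3.3000000000000003
wrist 1.9317073170731707
```

View crops.

View pics/b_scene.png

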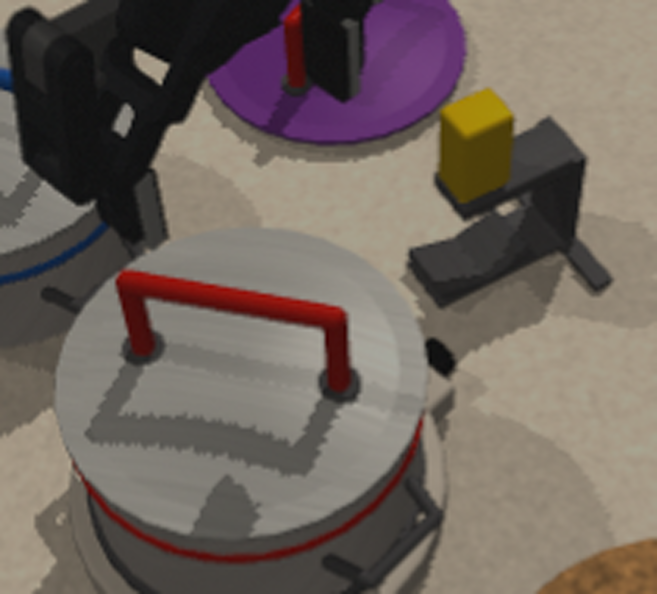

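View pics/b_side.png

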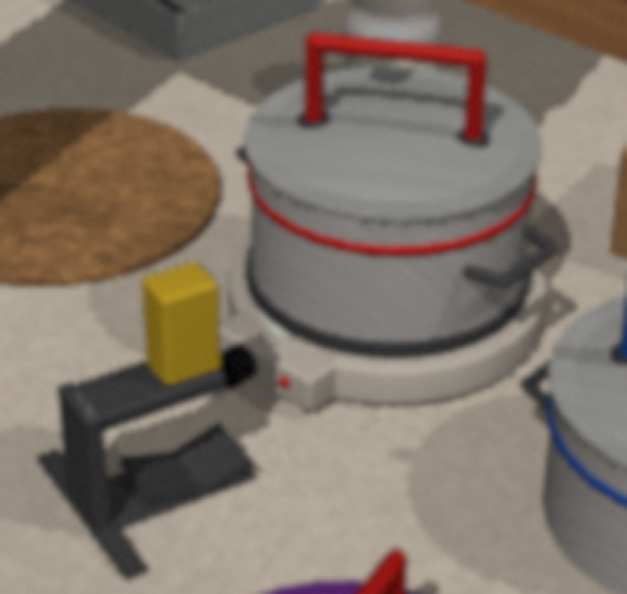

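View pics/b_wrist.png

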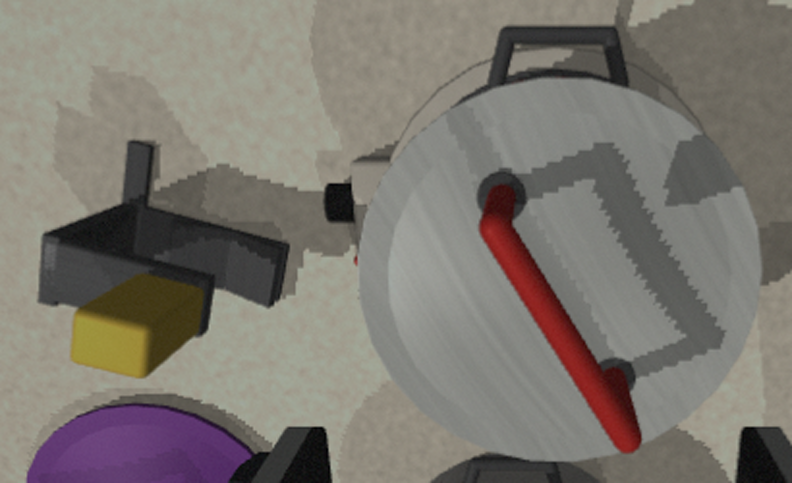

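```bash
cat > s2.py <<'E'
from h import *
import pickle
D=pickle.load(open("d1.pkl","rb")); c={n:D[n]["C"] for n in D}
A,e=tri([(c["scene"],(231.6,231.2)),(c["side"],(395.5,187.3)),(c["wrist"],(365.1,317.8))]); print("A",A.round(1),e)
B,e=tri([(c["scene"],(298.1,241.7)),(c["side"],(344.8,183.0)),(c["wrist"],(294.7,206.5))]); print("B",B.round(1),e)
d=B-A; print("len",np.linalg.norm(d),"mid",((A+B)/2).round(1),"bar dir deg",np.degrees(np.arctan2(d[1],d[0])))
# pose fit by mask contour: disc model etc
def rim(name,cn,xyz,rad,n=200):
    a=np.linspace(0,2*np.pi,n); return proj(c[cn],np.c_[xyz[0]+rad*np.cos(a),xyz[1]+rad*np.sin(a),np.full(n,xyz[2])])
def ell(mask_edge,z,R,cams,x0):
    def f(v):
        res=[]
        for cn,pts in mask_edge.items():
            m=rim("",cn,(v[0],v[1],z),R,720)
            for p in pts: res.append(np.min(np.linalg.norm(m-p,axis=1)))
        return res
    return least_squares(f,x0,loss="soft_l1")
# mat
E_={}
for cn in ("side","scene"):
    if cn=="scene":
        im=cv2.cvtColor(D[cn]["color"],cv2.COLOR_RGB2HSV); m=((im[...,0]>5)&(im[...,0]<25)&(im[...,1]>110)).astype(np.uint8); m[:305]=0;m[:,:335]=0;m[:,495:]=0
        m=cv2.morphologyEx(m,cv2.MORPH_CLOSE,np.ones((7,7)))
    else: m=D[cn]["det"]["mat_top"][0]["mask"].astype(np.uint8)
    k=max(cv2.findContours(m,cv2.RETR_EXTERNAL,cv2.CHAIN_APPROX_NONE)[0],key=cv2.contourArea)[:,0]
    h=cv2.convexHull(k)[:,0]; print(cn,cv2.boundingRect(k)); E_[cn]=k[::4]
for S in (["scene"],["side"],["scene","side"]):
    q=ell({k:E_[k] for k in S},8,100,None,[500,300]); print("mat",S,q.x.round(1),np.mean(q.fun))
# lifter
def lift(v):
    x,y,t=v; ct,st=np.cos(t),np.sin(t)
    P=np.array([[15,12,120],[15,-12,120],[-15,12,120],[-15,-12,120],[15,-12,70],[15,12,70],[-15,12,70],[-15,-12,70],[29,17,0],[29,-17,0],[29,17,15],[29,-17,15]],float)
    return np.c_[x+ct*P[:,0]-st*P[:,1],y+st*P[:,0]+ct*P[:,1],P[:,2]]
pickle.dump(0,open("/dev/null","wb"))
for cn in c:
    im=cv2.cvtColor(D[cn]["color"],cv2.COLOR_RGB2HSV); m=((im[...,0]>18)&(im[...,0]<32)&(im[...,1]>150)&(im[...,2]>60)).astype(np.uint8)
    k=max(cv2.findContours(m,cv2.RETR_EXTERNAL,cv2.CHAIN_APPROX_NONE)[0],key=cv2.contourArea)[:,0]
    D[cn]["g"]=k; print(cn,"grip",cv2.boundingRect(k))
def f(v):
    res=[]
    for cn in c:
        h=cv2.convexHull(proj(c[cn],lift(v)[:8]).astype(np.float32))
        for p in D[cn]["g"]: res.append(cv2.pointPolygonTest(h,(float(p[0]),float(p[1])),True))
    return res
best=min((least_squares(f,[460,60,t0],loss="soft_l1",diff_step=1e-3) for t0 in np.radians([-40,-25,-10,0,20])),key=lambda q:q.cost)
print("lifter",best.x[:2].round(1),np.degrees(best.x[2]),np.abs(best.fun).mean())
for cn in c:
    i=D[cn]["color"][:,:,::-1].copy()
    for p in proj(c[cn],lift(best.x)): cv2.circle(i,tuple(int(v) for v in p),2,(255,0,255),-1)
    for p in rim("",cn,((A+B)/2*np.array([1,1,0])+[0,0,104]),78): cv2.circle(i,tuple(int(v) for v in p),0,(0,255,0),-1)
    for p in rim("",cn,(*q.x,8),100): cv2.circle(i,tuple(int(v) for v in p),0,(0,255,0),-1)
    cv2.imwrite(f"pics/c_{cn}.png",i)
E
python3 s2.py
python3 -c "
import cv2,numpy as np
a=cv2.imread('pics/c_scene.png')[130:470,200:500];b=cv2.imread('pics/c_side.png')[160:360,200:440]
b=cv2.resize(b,None,fx=1.7,fy=1.7);cv2.imwrite('pics/c.png',np.hstack([a,b]))"
```

```text
A [656.6 -42.8 164.6] 2.715081907577286
B [612.3  30.1 162.8] 1.6224427082302668
len 85.35630021080858 mid [634.4  -6.4 163.7] bar dir deg 121.2417260432444
side (218, 201, 99, 57)
scene (341, 312, 148, 145)
mat ['scene'] [590.4 221.9] 1.1239702236255387
mat ['side'] [585.5 216.7] 0.703805477369109
mat ['scene', 'side'] [590.  221.3] 1.206576051997053
scene grip (330, 168, 24, 37)
side grip (294, 250, 23, 36)
wrist grip (77, 232, 68, 53)
lifter [459.7 -27.9] 10.697281984994765 1.8187510641018918
```

View pics/c.png

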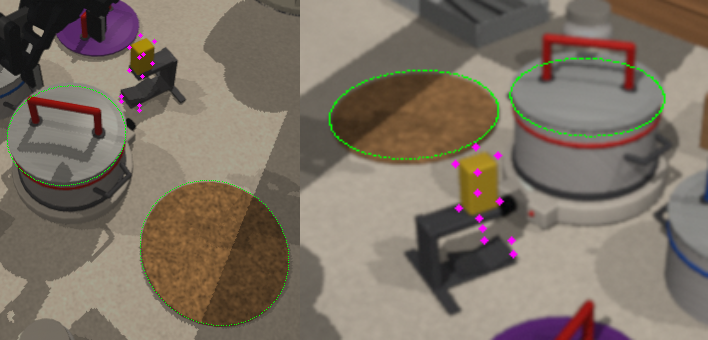

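View pics/c_wrist.png

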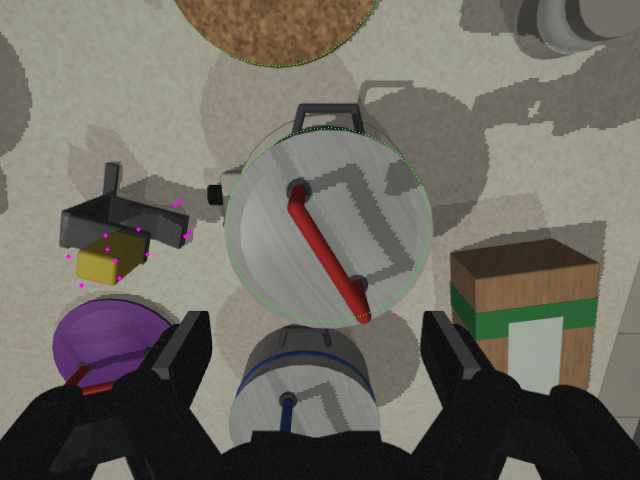

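```bash
cat > s3.py <<'E'
exec(open("s2.py").read().split("# mat\n")[0])
from scipy.optimize import minimize
Pg=np.array([[a,b,z] for a in(15,-15) for b in (12,-12) for z in (70,120)],float)
def tf(v,P):
    x,y,t=v; ct,st=np.cos(t),np.sin(t); return np.c_[x+ct*P[:,0]-st*P[:,1],y+st*P[:,0]+ct*P[:,1],P[:,2]]
M={}
for cn in c:
    im=cv2.cvtColor(D[cn]["color"],cv2.COLOR_RGB2HSV); m=((im[...,0]>18)&(im[...,0]<34)&(im[...,1]>140)&(im[...,2]>50)).astype(np.uint8)
    l,lab,st,_=cv2.connectedComponentsWithStats(m); j=1+np.argmax(st[1:,4]); M[cn]=(lab==j).astype(np.uint8)
def cost(v,cams=tuple(c)):
    s=0
    for cn in cams:
        h=cv2.convexHull(proj(c[cn],tf(v,Pg)).astype(np.float32)); z=np.zeros((480,640),np.uint8); cv2.fillConvexPoly(z,np.round(h*16).astype(np.int32),1,shift=4)
        s+=1-(z&M[cn]).sum()/max(1,(z|M[cn]).sum())
    return s
for cams in (tuple(c),("scene","side"),("wrist",)):
    b=min((minimize(cost,[x0,y0,np.radians(t0)],args=(cams,),method="Nelder-Mead",options=dict(initial_simplex=[[x0,y0,np.radians(t0)],[x0+15,y0,np.radians(t0)],[x0,y0+15,np.radians(t0)],[x0,y0,np.radians(t0+15)]],xatol=.02,fatol=1e-4)) for t0 in (-50,-30,-15,0) for x0,y0 in ((460,-30),(450,-10))),key=lambda q:q.fun)
    print(cams,b.x[:2].round(1),np.degrees(b.x[2]).round(1),b.fun)
    if len(cams)==3: v=b.x
P=np.vstack([Pg,[[29,s*17,z] for s in(1,-1) for z in (0,15)],[[-58,s*50,0] for s in (1,-1)]]).astype(float)
O=[]
for cn,(x0,y0) in dict(scene=(290,150),side=(240,230),wrist=(40,140)).items():
    i=cv2.resize(D[cn]["color"][y0:y0+130,x0:x0+160,::-1],None,fx=1.65*1,fy=1.65)
    i=cv2.resize(D[cn]["color"][y0:y0+130,x0:x0+160,::-1],None,fx=2.4,fy=2.4)
    for p in proj(c[cn],tf(v,P)): cv2.circle(i,tuple(int(a) for a in (p-[x0,y0])*2.4),2,(255,0,255),-1)
    O.append(i)
O.append(np.zeros_like(O[0])); cv2.imwrite("pics/d.png",np.vstack([np.hstack(O[:2]),np.hstack(O[2:])])[:600])
E
python3 s3.py
```

```text
A [656.6 -42.8 164.6] 2.715081907577286
B [612.3  30.1 162.8] 1.6224427082302668
len 85.35630021080858 mid [634.4  -6.4 163.7] bar dir deg 121.2417260432444
('scene', 'side', 'wrist') [459.2 -28.4] -42.5 0.43302988499251405
('scene', 'side') [460.2 -27. ] -39.9 0.2550305870102825
('wrist',) [460.  -27.9] 8.6 0.1430522362581086
```

View pics/d.png

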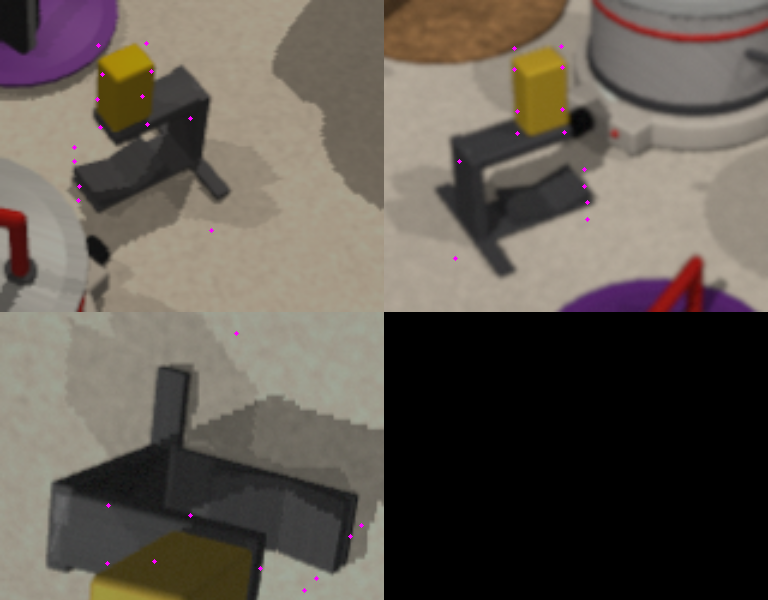

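Run:
```python
import pickle,cv2,numpy as np
D=pickle.load(open("d1.pkl","rb"))
O=[]
for cn,(x0,y0) in dict(scene=(315,160),side=(255,245),wrist=(55,160)).items():
    w=80 if cn!="wrist" else 140; f=400/w
    i=cv2.resize(D[cn]["color"][y0:y0+int(w*1.3),x0:x0+w,::-1],None,fx=f,fy=f,interpolation=cv2.INTER_CUBIC); cv2.imwrite(f"pics/e_{cn}.png",i)
```

```text
(no output)
```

View pics/e_scene.png

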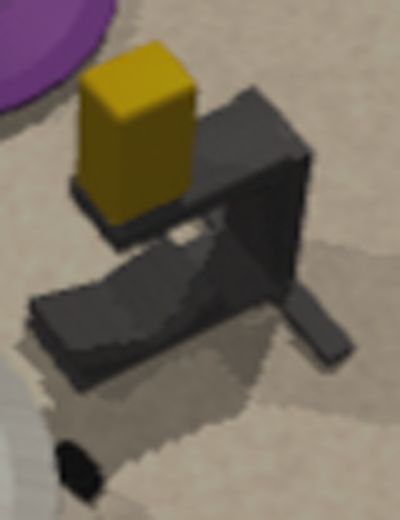

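View pics/e_side.png

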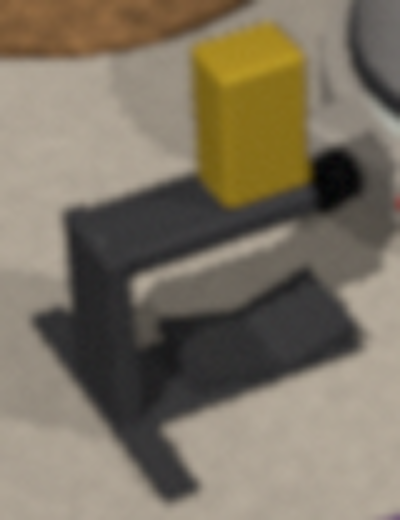

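View pics/e_wrist.png

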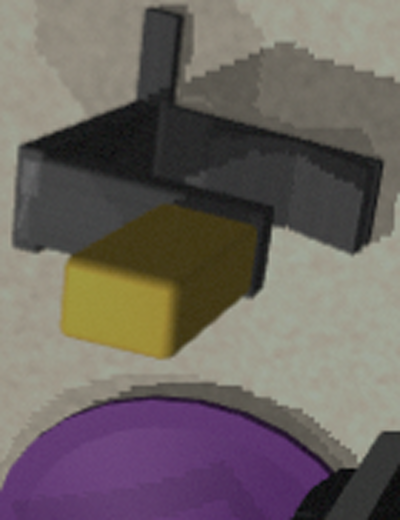

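```bash
cat > s4.py <<'E'
exec(open("s2.py").read().split("# mat\n")[0])
F=dict(scene=(315,160,5),side=(255,245,5),wrist=(55,160,400/140))
K=dict(FR=dict(scene=(82,88),side=(305,60),wrist=(170,355)),FL=dict(scene=(120,118),side=(275,25),wrist=(178,283)),
BR=dict(scene=(157,43),side=(222,80),wrist=(65,330)),BL=dict(scene=(195,85),side=(195,50),wrist=(72,260)),
TR=dict(scene=(33,303),side=(362,335),wrist=(355,250)),TL=dict(scene=(82,370),side=(308,272),wrist=(380,165)))
for k,o in K.items():
    L=[(c[n],np.array([F[n][0]+a/F[n][2],F[n][1]+b/F[n][2]])) for n,(a,b) in o.items()]
    X,e=tri(L); X2,e2=tri(L[:2]); print(k,X.round(1),round(e,1),X2.round(1),round(e2,1))
E
python3 s4.py
```

```text
A [656.6 -42.8 164.6] 2.715081907577286
B [612.3  30.1 162.8] 1.6224427082302668
len 85.35630021080858 mid [634.4  -6.4 163.7] bar dir deg 121.2417260432444
FR [470.  -42.5 115.7] 2.1 [471.3 -39.8 114.3] 0.7
FL [475.8 -22.2 116.8] 1.4 [475.  -22.2 117.1] 1.1
BR [444.3 -34.6 117.7] 1.0 [444.1 -33.2 117.4] 0.2
BL [449.7 -15.3 116.8] 1.2 [449.5 -14.5 116.8] 0.7
TR [480.5 -52.9   8.3] 1.7 [480.3 -52.5   8.2] 1.4
TL [492.6 -20.    9.4] 1.6 [490.  -19.9  10.4] 0.5
```

Request:
{"method": "play_rows", "body": {"moves": [[[0, 0, 27], [-7, -41, 0], 0.6], [[0, 0, 54], [-14, -82, 0], 0.6], [[0, 0, 80], [-21, -123, 0], 0.6], [[0, 0, 107], [-28.5, -164.5, 0], 0.6], [[0, 0, 107], [-28.5, -164.5, 0], 0.6], [[0, 0, 107], [-28.5, -164.5, 0], 0.6], [[0, 0, 107], [-28.5, -164.5, 0], 0.6], [[0, 0, 107], [-28.5, -164.5, 0], 0.6], [[0, 0, 107], [-28.5, -164.5, 0], 0.6], [[0, 0, 107], [-28.5, -164.5, 0], 0.6], [[0, 0, 107], [-28.5, -164.5, 0], 0.6], [[0, 0, 107], [-28.5, -164.5, 0], 0.6], [[0, 0, 107], [-28.5, -164.5, 0], 0.6], [[0, 0, 107], [-28.5, -164.5, 0], 0.6], [[0, 0, 107], [-28.5, -164.5, 0], 0.6]]}}

```text
clock: 2.4
eef_pos: [460.5, -28.5, 209.3]
tcp_rot: [-3.142, -0.0, -0.294]
contact_force: [0.4, -0.1, -0.5]
opening: 0.603
```

```bash
cat > look.py <<'E'
import sys,pickle
from rig import r
from h import *
tag=sys.argv[1]; cams=sys.argv[2:]
s=r.sense(); print("t",round(s["clock"],2),"tcp",s["eef_pos"].round(1),"rot",np.degrees(s["tcp_rot"]).round(1),"F",s["contact_force"].round(1),"M",s["wrist_torque"].round(2),"op",round(s["opening"],3),"q",s["qpos"].round(2))
D={}
for n in cams:
    s=r.sense(); p=r.grab_frame(n); D[n]=dict(C=C(p,s),color=p["color"]); cv2.imwrite(f"pics/{tag}_{n}.png",p["color"][:,:,::-1])
pickle.dump(D,open(f"{tag}.pkl","wb"))
E
python3 look.py f wrist side
```

```text
t 2.4 tcp [460.5 -28.5 209.3] rot [-180.    -0.   -16.9] F [ 0.4 -0.1 -0.5] M [-0.    0.   -0.02] op 0.603 q [-0.07  0.09  1.97  0.    1.08  1.8 ]
```

View pics/f_wrist.png

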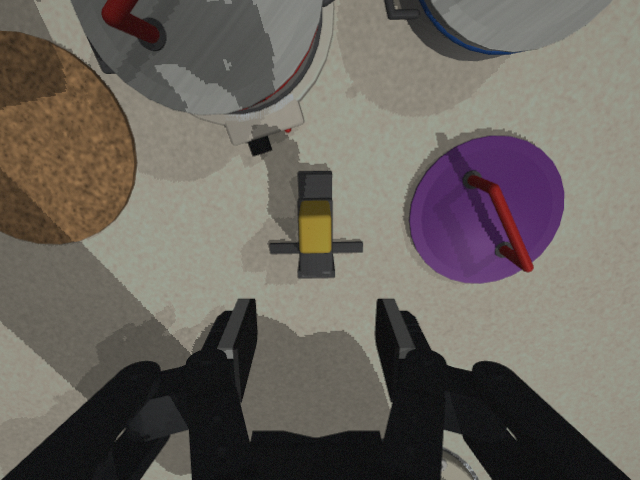

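View pics/f_side.png

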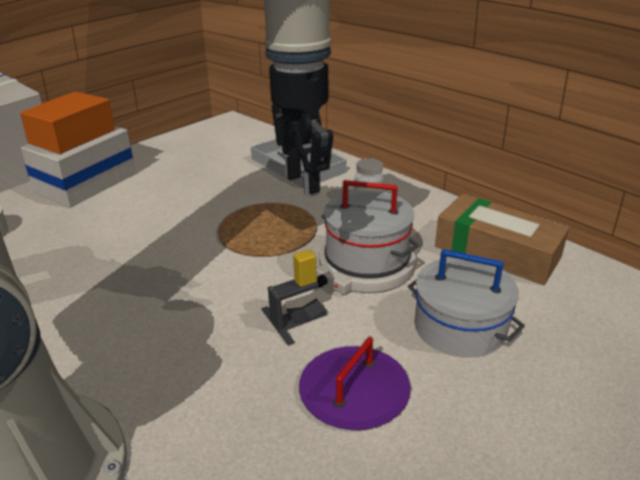

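Run:
```python
from h import *; import pickle
D=pickle.load(open("f.pkl","rb"))["wrist"]; c=D["C"]
i=D["color"][:,:,::-1].copy()
P=np.array([[a,b,z] for a in(15,-15) for b in (12,-12) for z in (70,120)]+[[29,s*17,15] for s in(1,-1)]+[[-58,s*50,0] for s in (1,-1)],float)
t=np.radians(-17);R=np.array([[np.cos(t),-np.sin(t),0],[np.sin(t),np.cos(t),0],[0,0,1]])
uv=proj(c,P@R.T+[460,-28.5,0]); print(uv.round(0).tolist())
for p in uv: cv2.circle(i,tuple(int(round(v)) for v in p),1,(255,0,255),-1)
cv2.imwrite("pics/g.png",cv2.resize(i[150:300,230:400],None,fx=4,fy=4,interpolation=cv2.INTER_NEAREST))
```

```text
[[300.0, 200.0], [298.0, 215.0], [329.0, 200.0], [331.0, 215.0], [301.0, 233.0], [298.0, 254.0], [328.0, 233.0], [331.0, 254.0], [297.0, 173.0], [332.0, 173.0], [269.0, 251.0], [361.0, 251.0]]
```

View pics/g.png

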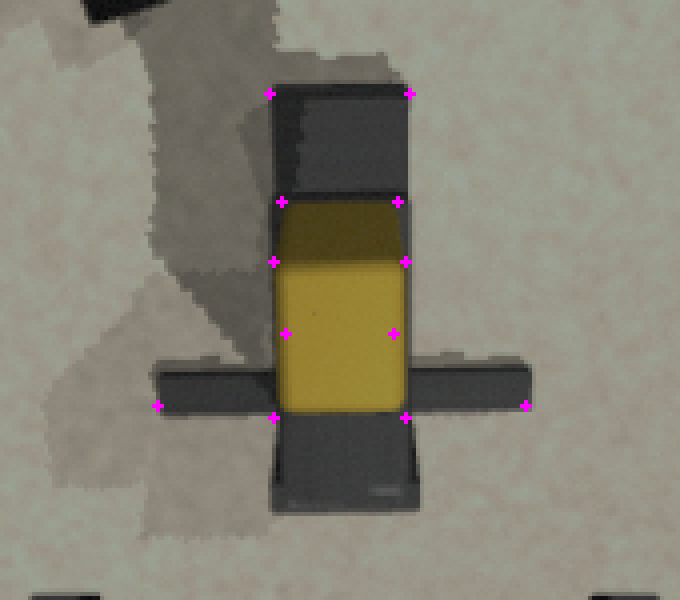

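Request:
{"method": "play_rows", "body": {"moves": [[[0, 0, 0], [1, 0.5, 35], 0.6], [[0, 0, 0], [1, 0.5, 70], 0.6], [[0, 0, 0], [1, 0.5, 100], 0.6], [[0, 0, 0], [1, 0.5, 120], 0.6], [[0, 0, 0], [1, 0.5, 129], 0.6], [[0, 0, 0], [1, 0.5, 129], 0.6], [[0, 0, 0], [1, 0.5, 129], 0.6], [[0, 0, 0], [1, 0.5, 129], 0.2], [[0, 0, 0], [1, 0.5, 129], 0.1], [[0, 0, 0], [1, 0.5, 129], 0.0], [[0, 0, 0], [1, 0.5, 129], 0.0], [[0, 0, 0], [1, 0.5, 129], 0.0], [[0, 0, 0], [1, 0.5, 129], 0.0]], "newtons": 80}}

```text
clock: 3.8
eef_pos: [462.3, -29.2, 81.5]
tcp_rot: [-3.141, -0.002, -0.295]
contact_force: [-0.6, 1.1, 7.6]
opening: 0.261
```

```bash
python3 look.py i wrist side
```

```text
t 3.8 tcp [462.3 -29.2  81.5] rot [-1.80e+02 -1.00e-01 -1.69e+01] F [-0.6  1.1  7.6] M [0.09 0.24 0.03] op 0.261 q [-0.07  0.28  2.08  0.    0.77  1.8 ]
```

View pics/i_wrist.png

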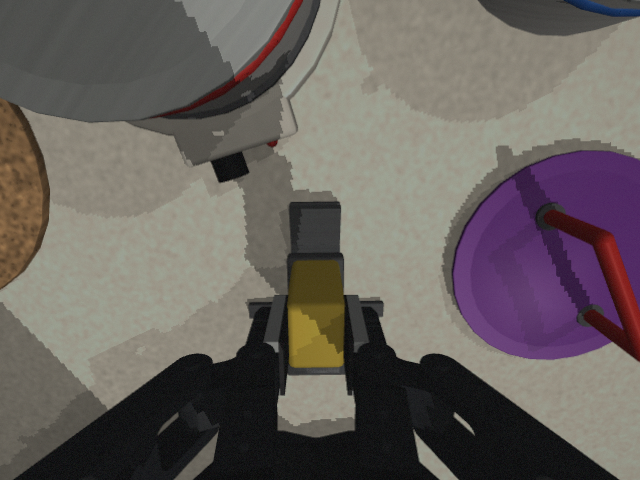

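View pics/i_side.png

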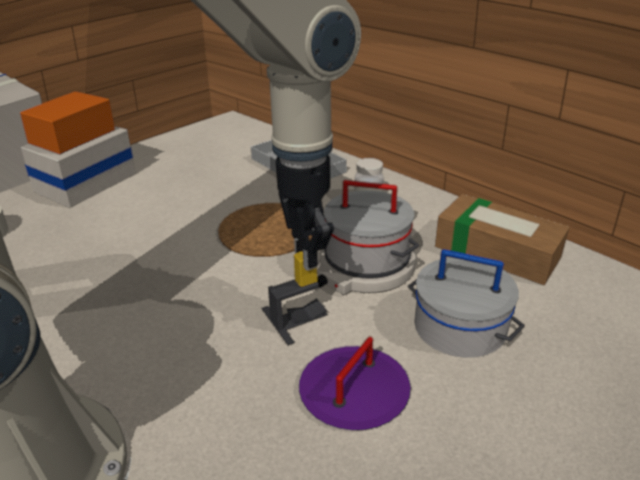

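Run:
```python
from h import *; import pickle
D=pickle.load(open("f.pkl","rb")); c=D["side"]["C"]
for uv in ((443,257),(500,263)): print("blue loop",atz(c,uv,129).round(0))
w=pickle.load(open("i.pkl","rb"))["wrist"]["C"]
# tongue tip top edge px, at z=15
for uv in ((290,204),(340,204)): print("tip",atz(w,uv,15).round(1))
for uv in ((289,366),(344,366)): print("grip back top",atz(w,uv,120).round(1))
t=np.radians(-16.9); print("pred tip centre", np.array([462.3,-29.2])+29*np.array([np.cos(t),np.sin(t)]))
```

```text
blue loop [ 586. -191.  129.]
blue loop [ 631. -261.  129.]
tip [493.8 -22.7  15. ]
tip [484.4 -53.4  15. ]
grip back top [451.  -15.4 120. ]
grip back top [444.4 -37.  120. ]
pred tip centre [490.04759394 -37.63036361]
```

Request:
{"method": "play_rows", "body": {"moves": [[[0, 0, 0], [0, 0, -10], 0], [[0, 0, 0], [0, 0, -35], 0], [[0, 0, 0], [0, 0, -65], 0], [[0, 0, 0], [0, 0, -95], 0], [[0, 0, 0], [0, 0, -120], 0], [[0, 0, 0], [0, 0, -132], 0], [[0, 0, -6], [8, 0, -132], 0], [[0, 0, -12], [22, -1, -132], 0], [[0, 0, -19], [40, -2, -132], 0], [[0, 0, -26], [58, -3, -132], 0], [[0, 0, -33], [74, -4, -132], 0], [[0, 0, -40], [88, -5, -132], 0], [[0, 0, -46], [96, -5, -132], 0], [[0, 0, -48.1], [98, -5, -132], 0], [[0, 0, -48.1], [98, -5, -132], 0], [[0, 0, -48.1], [98, -5, -132], 0]]}}

```text
clock: 5.5
eef_pos: [556.7, -52.9, 213.3]
tcp_rot: [3.141, -0.001, 0.543]
contact_force: [0.1, 0.8, -2.0]
opening: 0.258
```

```bash
python3 look.py j wrist side scene
```

```text
t 5.5 tcp [556.7 -52.9 213.3] rot [ 1.80e+02 -1.00e-01  3.11e+01] F [ 0.1  0.8 -2. ] M [ 0.03 -0.07  0.03] op 0.258 q [-0.1   0.25  1.77  0.    1.12  0.93]
```

View pics/j_wrist.png

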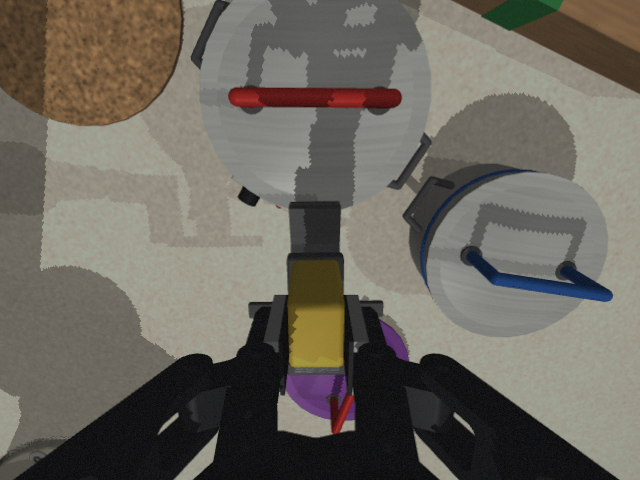

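View pics/j_side.png

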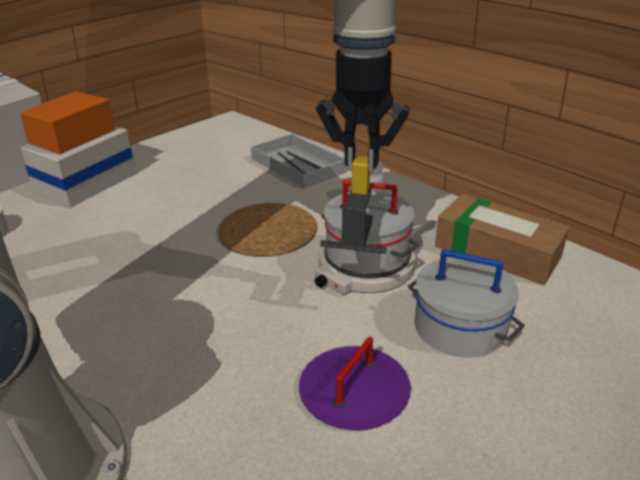

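View pics/j_scene.png

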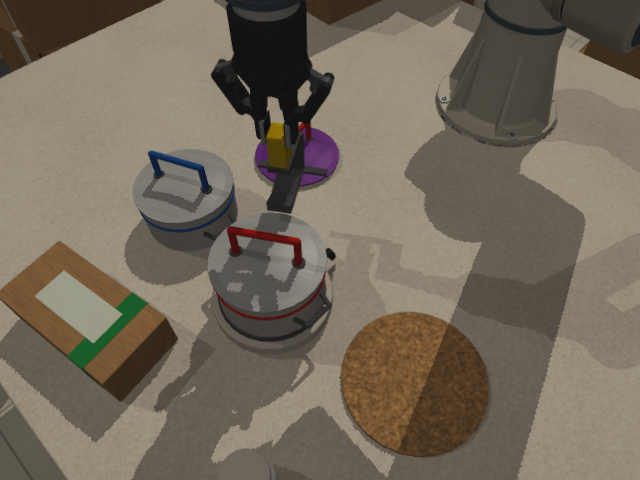

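Run:
```python
from h import *; import pickle
D=pickle.load(open("j.pkl","rb")); w=D["wrist"]["C"]
im=cv2.cvtColor(D["wrist"]["color"],cv2.COLOR_RGB2HSV); m=((im[...,0]<8)|(im[...,0]>172))&(im[...,1]>150)&(im[...,2]>50); m[130:]=0
ys,xs=np.nonzero(m); print(xs.min(),xs.max(),ys.min(),ys.max())
for cx in (262,315,368):
    col=np.nonzero(m[:,cx])[0]; print(cx,col.min(),col.max())
t=np.radians(31.1); f=np.array([np.cos(t),np.sin(t)]); rt=np.array([np.sin(t),-np.cos(t)])
tcp=np.array([556.7,-52.9])
for uv in ((229,97),(315,97),(401,97)):
    d=atz(w,uv,164)[:2]-tcp; print(uv,"fwd",(d@f).round(1),"right",(d@rt).round(1))
d=np.array([634.4,-6.4])-tcp; print("tri",d@f,d@rt)
```

```text
229 400 87 107
262 88 106
315 88 106
368 89 107
(229, 97) fwd 90.6 right -46.0
(315, 97) fwd 90.6 right 0.6
(401, 97) fwd 90.6 right 47.3
tri 90.5507522657443 0.318220219022777
```

Request:
{"method": "play_rows", "body": {"moves": [[[0, 0, 0], [10, 0, 0], 0], [[0, 0, 0], [28, 0.3, 0], 0], [[0, 0, 0], [46, 0.5, 0], 0], [[0, 0, 0], [64, 0.5, 0], 0], [[0, 0, 0], [80, 0.5, 0], 0], [[0, 0, 0], [91, 0.5, 0], 0], [[0, 0, 0], [91, 0.5, 0], 0], [[0, 0, 0], [91, 0.5, 0], 0]]}}

```text
clock: 6.45
eef_pos: [634.6, -6.1, 213.5]
tcp_rot: [3.141, -0.001, 0.544]
contact_force: [-0.6, -0.6, -2.6]
opening: 0.259
```

```bash
python3 look.py k wrist side scene; python3 -c "
import cv2,numpy as np
a=cv2.resize(cv2.imread('pics/k_scene.png')[120:320,180:400],None,fx=1.8,fy=1.8);b=cv2.resize(cv2.imread('pics/k_side.png')[120:320,280:500],None,fx=1.8,fy=1.8);cv2.imwrite('pics/k.png',np.hstack([a,b]))"
```

```text
t 6.45 tcp [634.6  -6.1 213.5] rot [ 1.80e+02 -1.00e-01  3.12e+01] F [-0.6 -0.6 -2.6] M [ 0.02 -0.04  0.  ] op 0.259 q [-0.01  0.36  1.61 -0.    1.17  1.01]
```

View pics/k.png

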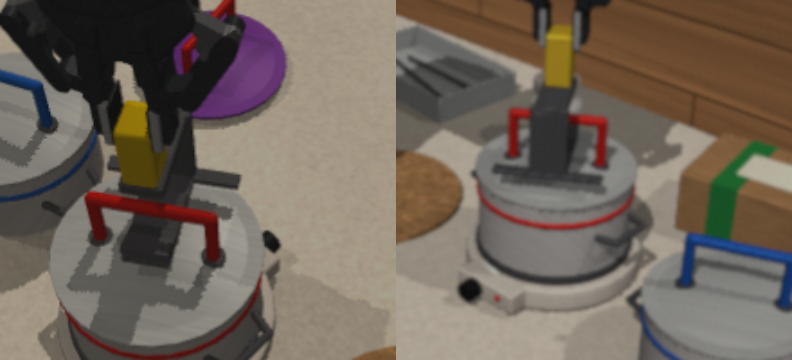

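View pics/k_wrist.png

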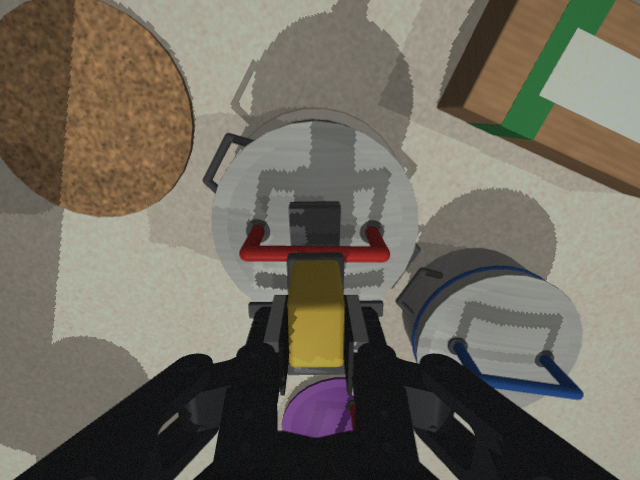

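The tongue is under the red loop and centred between the posts: in the wrist view the bar is at row 254 and the tip comes through at row 203. Now I'll raise it slowly.

Request:
{"method": "play_rows", "body": {"moves": [[[0, 0, 0], [0, 0, -6], 0], [[0, 0, 0], [0, 0, -11], 0], [[0, 0, 0], [0, 0, -15], 0], [[0, 0, 0], [0, 0, -17], 0], [[0, 0, 0], [0, 0, -19], 0], [[0, 0, 0], [0, 0, -20], 0], [[0, 0, 0], [0, 0, -21], 0], [[0, 0, 0], [0, 0, -22], 0], [[0, 0, 0], [0, 0, -23], 0], [[0, 0, 0], [0, 0, -24], 0], [[0, 0, 0], [0, 0, -24], 0], [[0, 0, 0], [0, 0, -24], 0]]}}

```text
clock: 7.8
eef_pos: [634.3, -6.5, 237.8]
tcp_rot: [3.141, -0.001, 0.544]
contact_force: [0.3, 0.5, -6.0]
opening: 0.259
```

```bash
python3 look.py l wrist
```

```text
t 7.8 tcp [634.3  -6.5 237.8] rot [ 1.799e+02 -1.000e-01  3.110e+01] F [ 0.3  0.5 -6. ] M [ 0.03 -0.   -0.02] op 0.259 q [-0.01  0.34  1.58 -0.    1.21  1.01]
```

View pics/l_wrist.png

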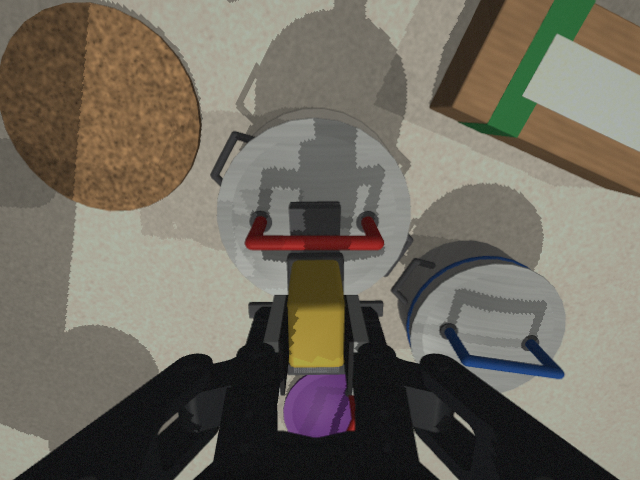

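Request:
{"method": "play_rows", "body": {"moves": [[[0, 0, 0], [0, 0, -1], 0], [[0, 0, 0], [0, 0, -2.5], 0], [[0, 0, 0], [0, 0, -4], 0], [[0, 0, 0], [0, 0, -6], 0], [[0, 0, 0], [0, 0, -9], 0], [[0, 0, 0], [0, 0, -13], 0], [[0, 0, 0], [0, 0, -18], 0], [[0, 0, 0], [0, 0, -24], 0], [[0, 0, 0], [0, 0, -30], 0], [[0, 0, 0], [0, 0, -35], 0], [[0, 0, 0], [0, 0, -38], 0], [[0, 0, 0], [0, 0, -40], 0], [[0, 0, 0], [0, 0, -40], 0]]}}

```text
clock: 9.15
eef_pos: [634.3, -6.5, 278.0]
tcp_rot: [3.141, -0.001, 0.544]
contact_force: [0.0, -1.0, -6.2]
opening: 0.262
```

```bash
python3 look.py m side scene;  python3 -c "
import cv2,numpy as np
a=cv2.resize(cv2.imread('pics/m_scene.png')[120:360,180:400],None,fx=1.8,fy=1.8);b=cv2.resize(cv2.imread('pics/m_side.png')[80:320,280:500],None,fx=1.8,fy=1.8);cv2.imwrite('pics/m.png',np.hstack([a,b]))"
```

```text
t 9.15 tcp [634.3  -6.5 278. ] rot [ 1.799e+02 -1.000e-01  3.110e+01] F [ 0.  -1.  -6.2] M [ 0.01 -0.   -0.01] op 0.262 q [-0.01  0.31  1.54 -0.    1.29  1.01]
```

View pics/m.png

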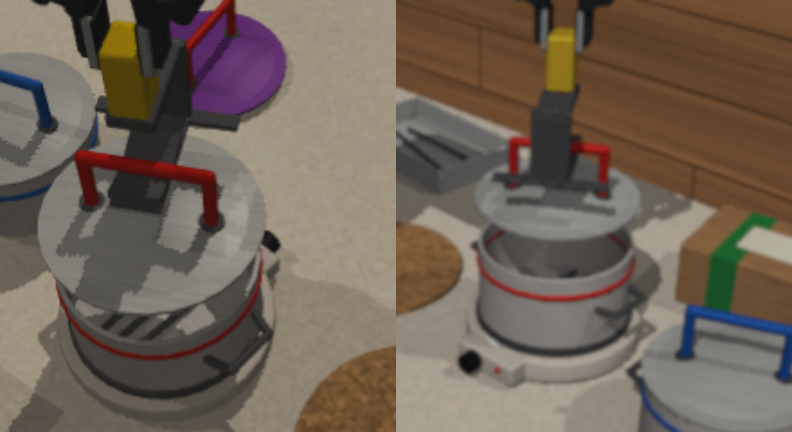

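Request:
{"method": "play_rows", "body": {"moves": [[[0, 0, 0], [0.6, -1.5, 0], 0], [[0, 0, 0], [2, -5, 0], 0], [[0, 0, 0], [4.5, -12, 0], 0], [[0, 0, 0], [7.7, -21, 0], 0], [[0, 0, 0], [11.6, -32, 0], 0], [[0, 0, 0], [16.5, -45, 0], 0], [[0, 0, 0], [22, -59.5, 0], 0], [[0, 0, 0], [27.5, -75, 0], 0], [[0, 0, 0], [33.5, -92, 0], 0], [[0, 0, 0], [39.7, -109, 0], 0], [[0, 0, 0], [46, -126, 0], 0], [[0, 0, 0], [52, -142.5, 0], 0], [[0, 0, 0], [58, -158, 0], 0], [[0, 0, 0], [63, -173, 0], 0], [[0, 0, 0], [68, -186, 0], 0], [[0, 0, 0], [72, -197, 0], 0], [[0, 0, 0], [75, -206, 0], 0], [[0, 0, 0], [77.5, -212.5, 0], 0], [[0, 0, 0], [79, -216, 0], 0], [[0, 0, 0], [79.5, -217.5, 0], 0]]}}

```text
clock: 11.25
eef_pos: [589.7, 220.9, 277.5]
tcp_rot: [3.141, -0.001, 0.544]
contact_force: [0.7, -0.7, -5.6]
opening: 0.258
```

Request:
{"method": "play_rows", "body": {"moves": [[[0, 0, 0], [0, 0, 0], 0], [[0, 0, 0], [0, 0, 4], 0], [[0, 0, 0], [0, 0, 12], 0], [[0, 0, 0], [0, 0, 24], 0], [[0, 0, 0], [0, 0, 38], 0], [[0, 0, 0], [0, 0, 52], 0], [[0, 0, 0], [0, 0, 66], 0], [[0, 0, 0], [0, 0, 80], 0], [[0, 0, 0], [0, 0, 92], 0], [[0, 0, 0], [0, 0, 101], 0], [[0, 0, 0], [0, 0, 107], 0], [[0, 0, 0], [0, 0, 110], 0], [[0, 0, 0], [0, 0, 110], 0], [[0, 0, 0], [0, 0, 110], 0]]}}

```text
clock: 12.65
eef_pos: [590.2, 221.0, 168.0]
tcp_rot: [3.141, -0.002, 0.544]
contact_force: [1.1, 0.8, -6.0]
opening: 0.254
```

```bash
python3 look.py n side scene wrist
```

```text
t 12.65 tcp [590.2 221.  168. ] rot [ 1.799e+02 -1.000e-01  3.110e+01] F [ 1.1  0.8 -6. ] M [ 0.02 -0.05 -0.03] op 0.254 q [ 0.36  0.4   1.66 -0.    1.08  1.38]
```

View pics/n_side.png

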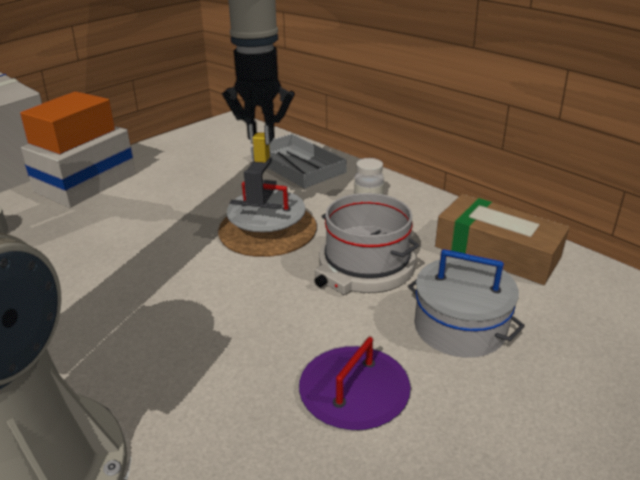

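View pics/n_scene.png

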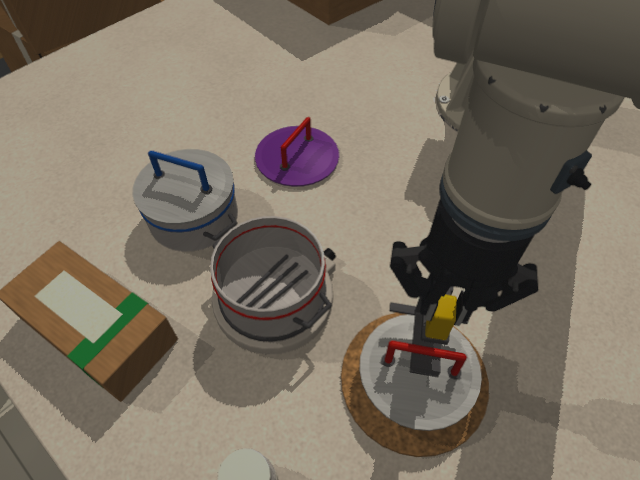

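View pics/n_wrist.png

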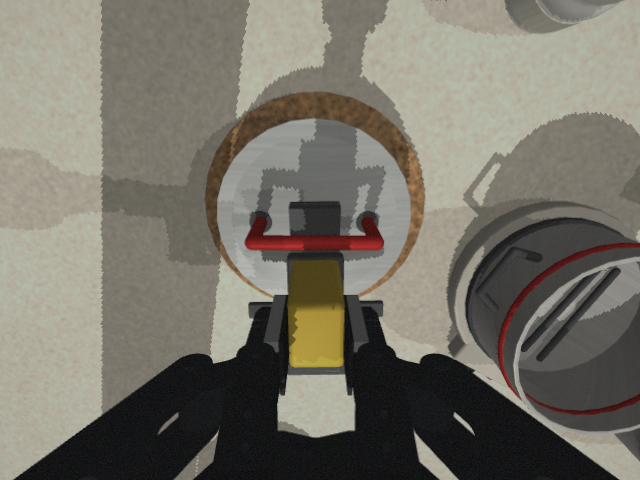

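Run:
```python
from h import *; import pickle
c=pickle.load(open("n.pkl","rb"))["wrist"]["C"]
uv=[(206,205),(425,205),(315,92),(240,123),(395,125),(216,160),(418,165)]
P=np.array([atz(c,u,8)[:2] for u in uv]); q=least_squares(lambda v:np.linalg.norm(P-v[:2],axis=1)-100,[590,220]); print(q.x,q.fun.round(1))
```

```text
[588.96210347 218.47757081] [-0.6 -1.1  1.2 -0.   0.6 -1.7 -1.5]
```

Request:
{"method": "play_rows", "body": {"moves": [[[0, 0, 0], [0, 0, 4], 0], [[0, 0, 0], [0, 0, 10], 0], [[0, 0, 0], [0, 0, 16], 0], [[0, 0, 0], [0, 0, 21], 0], [[0, 0, 0], [0, 0, 24], 0], [[0, 0, 0], [0, 0, 26], 0], [[0, 0, 0], [0, 0, 27], 0], [[0, 0, 0], [0, 0, 28], 0], [[0, 0, 0], [0, 0, 28.7], 0], [[0, 0, 0], [0, 0, 29.4], 0], [[0, 0, 0], [0, 0, 30], 0], [[0, 0, 0], [0, 0, 30.7], 0], [[0, 0, 0], [0, 0, 31.4], 0], [[0, 0, 0], [0, 0, 32], 0], [[0, 0, 0], [0, 0, 33], 0], [[0, 0, 0], [0, 0, 34], 0], [[0, 0, 0], [0, 0, 35], 0], [[0, 0, 0], [0, 0, 35], 0]]}}

```text
clock: 14.6
eef_pos: [590.1, 221.0, 132.9]
tcp_rot: [3.141, -0.002, 0.544]
contact_force: [-0.2, -0.2, -2.0]
opening: 0.258
```

```bash
python3 look.py o side
```

```text
t 14.6 tcp [590.1 221.  132.9] rot [ 1.799e+02 -1.000e-01  3.110e+01] F [-0.2 -0.2 -2. ] M [ 0.06 -0.05  0.02] op 0.258 q [ 0.36  0.44  1.69 -0.    1.01  1.38]
```

Request:
{"method": "play_rows", "body": {"moves": [[[0, 0, 0], [0, 0, 4], 0], [[0, 0, 0], [0, 0, 9], 0], [[0, 0, 0], [0, 0, 13], 0], [[0, 0, 0], [0, 0, 15], 0], [[0, 0, 0], [0, 0, 15], 0], [[0, 0, 0], [-2, 0, 15], 0], [[0, 0, 0], [-6, 0, 15], 0], [[0, 0, 0], [-10, 0, 15], 0], [[0, 0, 0], [-10, 0, 15], 0]]}}

```text
clock: 15.55
eef_pos: [581.0, 215.4, 118.0]
tcp_rot: [3.141, -0.001, 0.544]
contact_force: [-0.4, 0.3, -2.8]
opening: 0.258
```

```bash
python3 look.py p wrist scene;  python3 -c "
import cv2,numpy as np
a=cv2.resize(cv2.imread('pics/p_scene.png')[260:470,320:520],None,fx=2,fy=2);b=cv2.resize(cv2.imread('pics/p_wrist.png')[80:330,180:440],None,fx=1.5,fy=1.5)
b=cv2.resize(b,(390,420));cv2.imwrite('pics/p.png',np.hstack([a,b]))"
```

```text
t 15.55 tcp [581.  215.4 118. ] rot [ 1.799e+02 -1.000e-01  3.110e+01] F [-0.4  0.3 -2.8] M [ 0.1  -0.06 -0.02] op 0.258 q [ 0.35  0.44  1.72 -0.    0.98  1.38]
```

View pics/p.png

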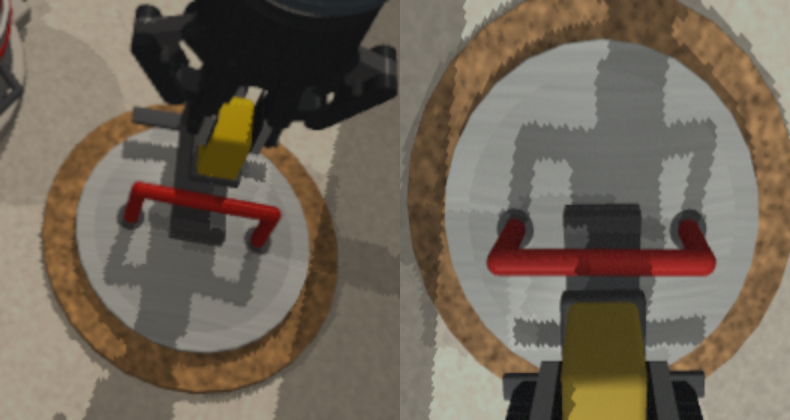

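Request:
{"method": "play_rows", "body": {"moves": [[[0, 0, 0], [-5, 0, 0], 0], [[0, 0, 0], [-16, 0, 0], 0], [[0, 0, 0], [-32, 0, 0], 0], [[0, 0, 0], [-50, 0, 0], 0], [[0, 0, 0], [-68, 0, 0], 0], [[0, 0, 0], [-86, 2, 0], 0], [[0, 0, 0], [-105, 8, 0], 0], [[0, 0, 0], [-124, 16, 0], 0], [[0, 0, 0], [-143, 24, 0], 0], [[0, 0, 0], [-160, 32, 0], 0], [[0, 0, 0], [-171, 38, 0], 0], [[0, 0, 0], [-177, 40, 0], 0], [[0, 0, 0], [-177, 40, 0], 0], [[0, 0, 0], [-177, 40, 0], 0]]}}

```text
clock: 17.05
eef_pos: [451.5, 90.2, 118.0]
tcp_rot: [3.14, -0.003, 0.543]
contact_force: [1.0, 0.8, -1.9]
opening: 0.26
```

```bash
python3 look.py q wrist side
```

```text
t 17.05 tcp [451.5  90.2 118. ] rot [179.9  -0.2  31.1] F [ 1.   0.8 -1.9] M [0.07 0.03 0.04] op 0.26 q [ 0.19  0.22  2.06 -0.    0.86  1.22]
```

View pics/q_side.png

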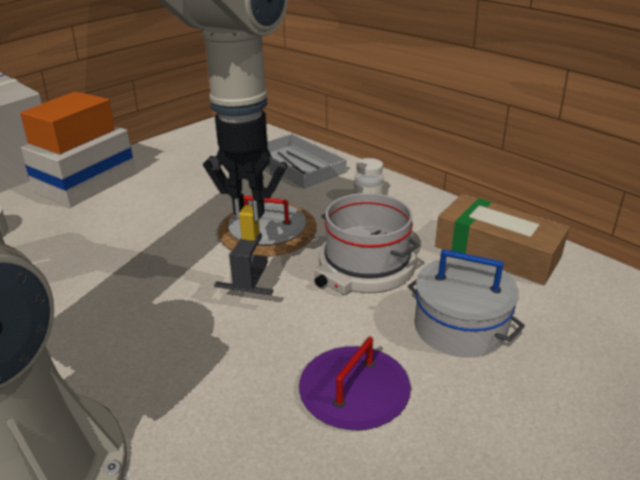

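View pics/q_wrist.png

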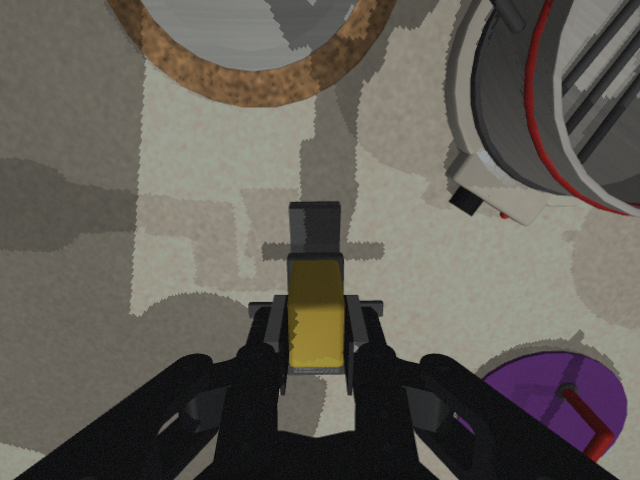

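Spot is clear. Lower to about foot contact.

Request:
{"method": "play_rows", "body": {"moves": [[[0, 0, 0], [0, 0, 5], 0], [[0, 0, 0], [0, 0, 13], 0], [[0, 0, 0], [0, 0, 21], 0], [[0, 0, 0], [0, 0, 28], 0], [[0, 0, 0], [0, 0, 32], 0], [[0, 0, 0], [0, 0, 34], 0], [[0, 0, 0], [0, 0, 35], 0], [[0, 0, 0], [0, 0, 36], 0], [[0, 0, 0], [0, 0, 36.5], 0], [[0, 0, 0], [0, 0, 37], 0], [[0, 0, 0], [0, 0, 37], 0]]}}

```text
clock: 18.25
eef_pos: [451.9, 90.5, 81.5]
tcp_rot: [3.14, -0.003, 0.544]
contact_force: [-1.1, -0.8, 4.4]
opening: 0.263
```

```bash
python3 look.py s side
```

```text
t 18.25 tcp [451.9  90.5  81.5] rot [179.9  -0.2  31.2] F [-1.1 -0.8  4.4] M [-0.03  0.23  0.03] op 0.263 q [ 0.19  0.28  2.09 -0.    0.77  1.22]
```

Foot is in contact (force −1.9 → +4.4 N). Release slowly, then rise straight up.

Request:
{"method": "play_rows", "body": {"moves": [[[0, 0, 0], [0, 0, 0], 0.28], [[0, 0, 0], [0, 0, 0], 0.32], [[0, 0, 0], [0, 0, 0], 0.4], [[0, 0, 0], [0, 0, 0], 0.5], [[0, 0, 0], [0, 0, 0], 0.6], [[0, 0, 0], [0, 0, 0], 0.6], [[0, 0, 0], [0, 0, 0], 0.6], [[0, 0, 0], [0, 0, -5], 0.6], [[0, 0, 0], [0, 0, -20], 0.6], [[0, 0, 0], [0, 0, -45], 0.6], [[0, 0, 0], [0, 0, -80], 0.6], [[0, 0, 0], [0, 0, -120], 0.6], [[0, 0, 0], [0, 0, -150], 0.6], [[0, 0, 0], [0, 0, -160], 0.6], [[0, 0, 0], [0, 0, -160], 0.6]]}}

```text
clock: 19.8
eef_pos: [452.1, 90.6, 242.9]
tcp_rot: [3.139, -0.006, 0.544]
contact_force: [0.7, 0.2, -0.0]
opening: 0.604
```

```bash
python3 look.py u side wrist scene
```

```text
t 19.8 tcp [452.1  90.6 242.9] rot [179.9  -0.4  31.2] F [ 0.7  0.2 -0. ] M [-0.    0.07  0.04] op 0.604 q [ 0.19  0.05  1.93 -0.    1.15  1.22]
```

View pics/u_side.png

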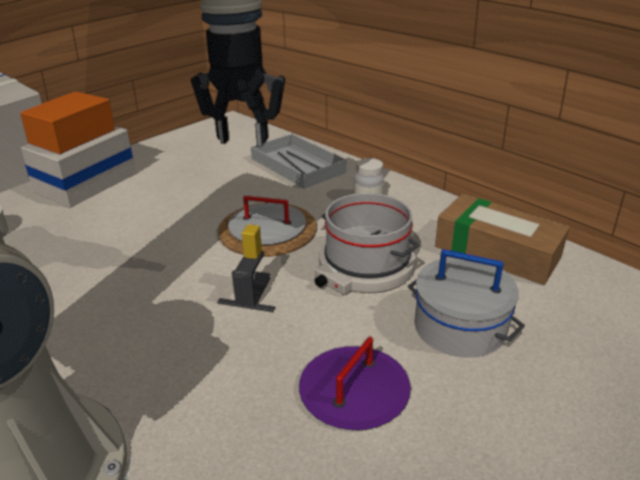

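View pics/u_wrist.png

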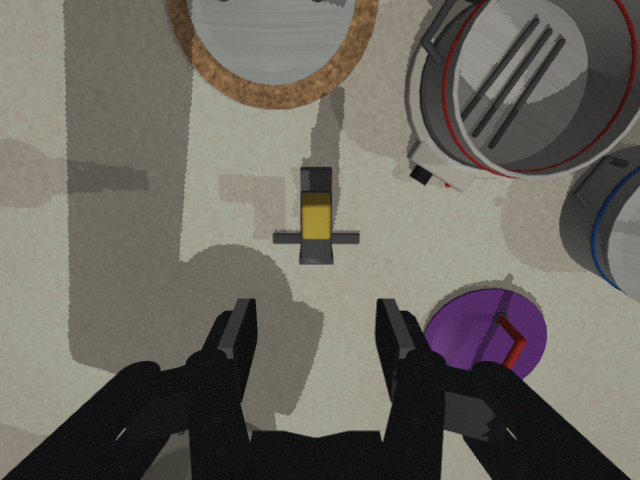

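View pics/u_scene.png

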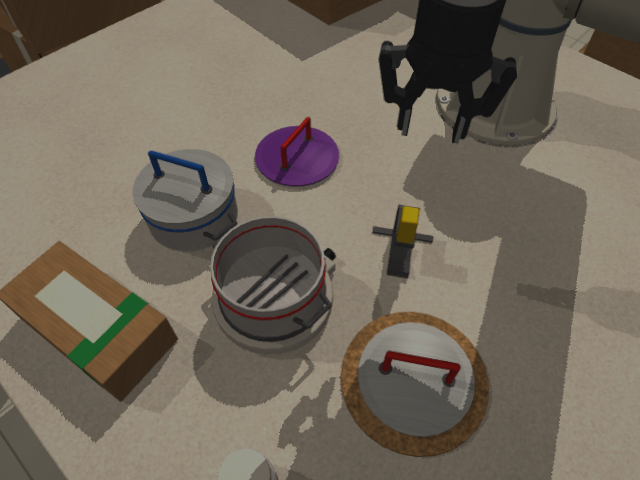

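All good: the lid is centred on the mat at (415,380), the lifter is upright at (400,240), and the blue lid hasn't moved.

```bash
python3 -c "
from rig import r
print(r.sign_off())"
```

```text
the job is handed in; nothing more can be done
None
```

The hot lid is on the cork mat, right way up, and the lifter stands upright on the free bench at about (452, 90) mm. I took the lifter by its yellow grip and hooked it under the red loop. Then I lifted the lid straight off, carried it level to the mat, lowered it, unhooked and set the lifter down. I handed the job in at about 20 s.

**Last checks:**
- **Lid:** the final pictures show cork all round it. Before lowering, its centre was within about 3 mm of the mat centre.
- **Forces:** the load dropped by about 4 N when the lid touched the mat. The readings at the end of each move stayed under 8 N, and the gripper read about zero after release.
- **Left alone:** the blue-loop lid and the purple look-alike show no movement, and the gripper never came near the hot lid.

**Disagreements:**
- **Lifter fit:** my first automatic fits of the lifter's direction failed. I used hand-picked corners instead, and the next wrist picture confirmed them.
- **Mat position:** the cameras differed by about 5 mm on the mat centre, well inside the 22 mm margin.

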